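Make up two tackle kits

ROBOT

A 7-joint arm with a two-finger parallel gripper is mounted at the origin on the work surface. World frame = base frame: x ahead of the robot, y to its left, z up, the work surface at z = 0. Lengths are in m, angles in rad, forces in N, time in s.
With the tool pointing down it reaches from about 0.425 to 0.875 m from the base axis. Payload 4.7 kg.
Tool frame: the origin (TCP) lies at the very end of the fingers, on their centre line; the grasp point (between the pads) lies 19 mm behind it; z points along the fingers, y is the line along which they close (so a half turn about z gives the same grasp; the last joint's range is limited). The gripper opens to 87 mm and grips with 3 to 60 N. Pads are 19 mm wide; open, the fingers measure 117 mm over their backs; the gripper's body (75 mm by 190 mm) begins 51 mm behind the grasp point.
Start: joints at [-1.271, 0.321, -0.07, 1.45, 0.023, 1.371, -0.057], TCP at [0.183, 0.624, 0.223] pointing down, gripper open.
Joint ranges: [-2.86, 2.86], [-0.3, 2.09], [-1.38, 1.24], [0.06, 2.45], [-1.56, 4.7], [0.09, 2.05], [-2.69, 2.69]. Speed limits (rad/s): [2.57, 2.57, 3.14, 3.14, 3.14, 3.14, 3.14].

INTERFACE

Orientations are given as a rotation vector (axis times angle).
In Python, from plant import movep, line_to, move_joints, grip, wait, inverse_kinematics, state, grab_frame, camera_info, Unreachable, hand_in gives the robot as it stands. The module is installed in compiled form; this text tells all that it offers. Calls block until the motion is done:
- movep(position, orientation): joint-space move of the TCP to a pose.
- line_to(position, ori=None, max_speed=0.15, until_force=None): straight line of the TCP; ori=None keeps the orientation; max_speed is the mean speed in m/s. With until_force (N) it stops when the force on the tool has changed by that much, and returns True; else False.
- move_joints(angles): joint-space move.
- grip(opening): finger opening in m; the grip force is fixed at half the most; returns when the fingers have stopped.
- wait(seconds).
- inverse_kinematics(position, orientation): joint angles nearest the present ones, or None.
- state(): the state.
- grab_frame(name): name is "side" or "top" or "wrist"; returns the picture (420x560x3 uint8, red, green, blue); there is no depth.
- camera_info(name): a dict with "fx", "fy", "cx", "cy" (pixels), "R" (3x3) and "t" (3): a world point X has camera coordinates R X + t; the wrist camera has in their place "mount" (4x4, takes a point from camera to tool coordinates, whose origin is the TCP and whose axes are the flange's). Camera axes: x right, y down, z forward; pixel columns grow to the right and rows downward; lengths in m; the calibration is good to about 2 mm. A picture is of the moment at which its call begins: read the wrist's pose just before it. camera_info takes no time and is no camera call.
A pose or a line that the arm cannot do raises Unreachable and nothing moves.
- hand_in(): hands the job in; it is judged then, once.
The state is a dict: "time": time; "q": joint angles; "qvel": joint speeds; "joint_torque": joint torques, N m; "eef_pos": TCP position; "eef_rot": TCP orientation; "force": force on the tool from outside, world axes, zero at the start; "wrist_torque": the same for the moment, N m; "width": finger opening in m; "grip_force": force on a finger pad.
Only numpy, scipy, OpenCV 4.12 (cv2) and the standard library are available. Lean on these libraries where they do the work, as an engineer would, in place of code of your own. Each camera call takes 0.05 s, during which the arm holds its last target. There are 200 camera calls.

TASK

Make up the two fishing kits from the stock in the middle of the bench: the orange reel, the chrome spoon lure and the clear lure tube go into the blue tray, the white reel and the crimp tool into the yellow tray. Set each thing down flat on its own outline (reels on the discs, the spoon lure on the short bar, the tube and the crimp tool on the long bars, lying lengthways, either end first). Leave the green reel, the copper spoon lure and the jar where they are.

Things in the scene. Friction and masses are not known exactly. Their poses are not given: they have to be found in the camera images.
- tray_blue: The blue kit tray, fixed to the bench: 170 mm (x) by 200 mm (y), a dark floor 6 mm above the bench inside a low blue rim 8 mm wide and 12 mm tall. Three blue outlines: a disc of diameter 64 mm centred at y = +62 mm (reel), a short bar 90 x 34 mm at y = 0 (spoon lure) and a long bar 122 x 34 mm at y = -62 mm (lure tube). Origin: centre of its underside, on the bench; z up; every outline is flat, lies on the floor, is centred at x = 0 and runs along the tray's x axis.
- tray_yellow: The yellow kit tray, fixed to the bench: 170 mm (x) by 200 mm (y), a dark floor 6 mm above the bench inside a low yellow rim 8 mm wide and 12 mm tall. Two yellow outlines: a disc of diameter 64 mm centred at y = +45 mm (reel) and a long bar 136 x 40 mm at y = -45 mm (crimp tool). Origin: centre of its underside, on the bench; z up; every outline is flat, lies on the floor, is centred at x = 0 and runs along the tray's x axis.
- reel_orange: Orange plastic line reel lying flat (axis upright): flanged disc, diameter 56 mm, 32 mm tall, hub nearly as wide as its flanges, six small dark holes round a dark centre. Origin: centre of its underside; z up; its yaw does not matter. Loose, about 80 g. Belongs to the blue kit.
- reel_white: White plastic line reel lying flat (axis upright): flanged disc, diameter 56 mm, 32 mm tall, hub nearly as wide as its flanges, six small dark holes round a dark centre. Origin: centre of its underside; z up; its yaw does not matter. Loose, about 80 g. Belongs to the yellow kit.
- reel_green: Green plastic line reel lying flat (axis upright): flanged disc, diameter 56 mm, 32 mm tall, hub nearly as wide as its flanges, six small dark holes round a dark centre. Origin: centre of its underside; z up; its yaw does not matter. Loose, about 80 g. Spare stock: stays where it is.
- spoon_chrome: Chrome (bright silver) spoon lure lying flat: a teardrop of metal 67 mm long, 24 mm wide over its straight-sided middle, 9 mm thick, with a small wire ring, 12 mm across, at the narrow end (+x). Origin: middle of its underside, in the grip place; x along its length, y across. Loose, about 35 g. Belongs to the blue kit.
- spoon_copper: Copper (red-brown) spoon lure lying flat: a teardrop of metal 67 mm long, 24 mm wide over its straight-sided middle, 9 mm thick, with a small wire ring, 12 mm across, at the narrow end (+x). Origin: middle of its underside, in the grip place; x along its length, y across. Loose, about 35 g. Spare stock: stays where it is.
- lure_tube: Clear acrylic lure tube lying along its x axis, 110 mm long: a clear round barrel of diameter 22 mm with a green lure inside, a square red screw cap 26 mm across at +x and a square black foot 26 mm across at -x (they keep it from rolling). Origin: on the tube's axis at mid length, 13 mm above what it lies on; grip it there, across y. Loose, about 60 g. Belongs to the blue kit.
- crimp_tool: Stainless crimp tool lying flat, closed, 125 mm long, 14 mm thick: steel head at +x (a 32 mm round pivot boss centred at x = 29 mm, jaws to x = 63 mm), two parallel black handles back to x = -62 mm, together 30 mm wide (y). Origin: on the underside between the handles, near the centre of mass; a grip there is across both handles, along y. Loose, about 180 g. Belongs to the yellow kit.
- swivel_jar: Small clear jar of swivels with a black lid and a paper band, diameter 41 mm, 42 mm tall, upright. Origin: centre of its underside. Loose, about 90 g. Spare stock: stays where it is.
There are look-alikes about, which are no part of the job. What is shaped like the crimp_tool but purple is not meant. What is shaped like the spoon_chrome but purple is not meant.

How it is judged:
At the end, for the whole second after the job is handed in: Each of the five lies flat (height within 4 mm, tilt under 0.15 rad), released and at rest, within 15 mm along and across of the centre of its own outline, long things within 0.3 rad of its length, either way round; green reel, copper spoon and jar within 30 mm of their starts (x of reel_orange in the frame of tray_blue between -0.015 and 0.015 m and y of reel_orange in the frame of tray_blue between 0.047 and 0.077 m and z of reel_orange in the frame of tray_blue between 0.002 and 0.01 m and angle between each of reel_orange, spoon_chrome, reel_white, crimp_tool's own z axis and vertical below 0.15 rad and linear speed of each of reel_orange, spoon_chrome, lure_tube, reel_white, crimp_tool below 0.02 m/s and angular speed of each of reel_orange, spoon_chrome, lure_tube, reel_white, crimp_tool below 0.3 rad/s and x of spoon_chrome in the frame of tray_blue between -0.015 and 0.015 m and y of spoon_chrome in the frame of tray_blue between -0.015 and 0.015 m and z of spoon_chrome in the frame of tray_blue between 0.002 and 0.01 m and angle between the x axis of each of spoon_chrome, lure_tube and the x axis of tray_blue, either way round below 0.3 rad and x of lure_tube in the frame of tray_blue between -0.015 and 0.015 m and y of lure_tube in the frame of tray_blue between -0.077 and -0.047 m and z of lure_tube in the frame of tray_blue between 0.015 and 0.023 m and x of reel_white in the frame of tray_yellow between -0.015 and 0.015 m and y of reel_white in the frame of tray_yellow between 0.03 and 0.06 m and z of reel_white in the frame of tray_yellow between 0.002 and 0.01 m and x of crimp_tool in the frame of tray_yellow between -0.015 and 0.015 m and y of crimp_tool in the frame of tray_yellow between -0.06 and -0.03 m and z of crimp_tool in the frame of tray_yellow between 0.002 and 0.01 m and angle between the x axis of crimp_tool and the x axis of tray_yellow, either way round below 0.3 rad and distance of each of reel_green, spoon_copper, swivel_jar from where it was at the start of the episode below 0.03 m); the robot touches nothing.
It fails at once if the green reel is moved more than 30 mm from its place (distance of reel_green from where it was at the start of the episode above 0.03 m).
It fails at once if the copper spoon lure is moved more than 30 mm from its place (distance of spoon_copper from where it was at the start of the episode above 0.03 m).
It fails at once if the jar is moved more than 30 mm from its place (distance of swivel_jar from where it was at the start of the episode above 0.03 m).
It also fails if it takes over 139 s, if anything falls off the work surface, if the arm or the gripper's body presses on something with over 40 N, if the wrist force passes 120 N, or if a joint passes its speed limit or range.

## Working session

There is one attempt and no reset: what is moved stays moved. The work goes in short steps, each a Python script; the robot and the scene stay as the last script left them, time stands still between calls to the robot, and variables do not carry over. Pictures are saved under pics/ and viewed, at most 14 in all, crops included, and the job is handed in when it is done.

```bash
mkdir -p pics
python3 - <<'E'
from plant import *
import cv2
s=state();print(s['time'],s['eef_pos'],s['eef_rot'],s['width'])
for n in('top','side'):
    im=grab_frame(n);cv2.imwrite(f'pics/{n}0.png',im[:,:,::-1]);c=camera_info(n);print(n,c)
print(camera_info('wrist'))
E
```

```text
0.0 [0.18315422 0.62308633 0.22146317] [-4.47350887e-01 -3.10942028e+00  2.98268218e-03] 0.08709923368369689
top {'fx': 389.35959065041936, 'fy': 389.35959065041936, 'cx': 275.8070645322283, 'cy': 209.36822347439764, 'R': array([[ 0.01752575, -0.99983862,  0.00394813],
       [-0.99709177, -0.01777024, -0.07410948],
       [ 0.07416767, -0.00263782, -0.9972423 ]]), 't': array([-0.02113869,  0.50985511,  0.80360427])}
side {'fx': 454.5673914588951, 'fy': 454.5673914588951, 'cx': 276.5120675114798, 'cy': 207.19849082818757, 'R': array([[ 0.83284341, -0.55346634,  0.00684591],
       [-0.33979879, -0.52100645, -0.78300004],
       [ 0.43693094,  0.64979019, -0.62198398]]), 't': array([-0.42911959,  0.19536343,  0.91871781])}
{'fx': 375.4175248656098, 'fy': 375.4175248656098, 'cx': 277.68395578979306, 'cy': 207.5416314967397, 'mount': array([[-9.09347481e-06, -9.63604069e-01, -2.67333496e-01,
         7.36552186e-02],
       [ 9.99999984e-01,  3.93275004e-05, -1.75771517e-04,
        -1.93812386e-04],
       [ 1.79887707e-04, -2.67333493e-01,  9.63604053e-01,
        -1.62510243e-01],
       [ 0.00000000e+00,  0.00000000e+00,  0.00000000e+00,
         1.00000000e+00]])}
```

View pics/top0.png

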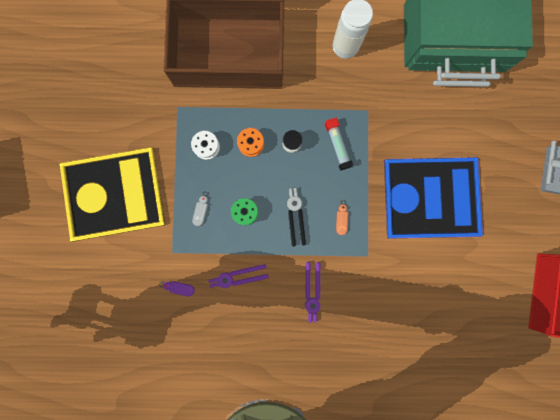

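View pics/side0.png

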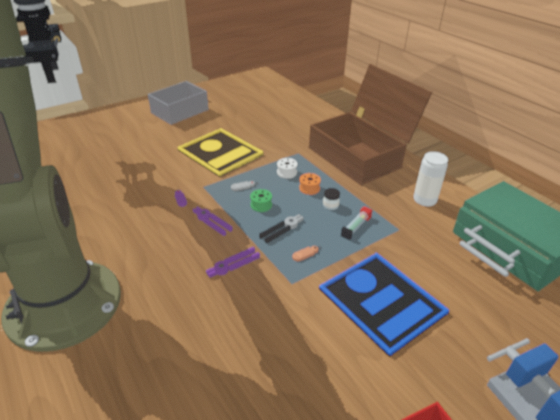

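The top view shows the stock on a grey mat: white reel (205,144), orange reel (250,141), jar (292,140), tube (339,144), silver spoon (201,208), green reel (244,211), crimp tool with black handles (296,215) and copper spoon (342,217). The yellow tray is at (111,194) and the blue one at (433,198).

Candidates:
- **Spoons:** silver (201,208), copper (342,217) and purple (178,288). The silver one is the chrome spoon.
- **Crimp tools:** steel and black (296,215), and purple ones at (240,277) and (313,290). The steel and black one is meant.

I'll confirm these in an enlarged crop.

```bash
cat > vis.py <<'E'
import cv2,numpy as np
from plant import *
def ray(n,uv,z):
    c=camera_info(n);R,t=np.array(c['R']),np.array(c['t'])
    d=R.T@np.array([(uv[0]-c['cx'])/c['fx'],(uv[1]-c['cy'])/c['fy'],1]);o=-R.T@t
    return (o+d*(z-o[2])/d[2])[:2]
def proj(n,p):
    c=camera_info(n);q=np.array(c['R'])@p+c['t'];return q[0]/q[2]*c['fx']+c['cx'],q[1]/q[2]*c['fy']+c['cy']
def blobs(mask,box=None,amin=30):
    m=mask.astype(np.uint8)*255
    if box:
        k=np.zeros_like(m);x0,y0,x1,y1=box;k[y0:y1,x0:x1]=1;m=m*k
    return sorted([c for c in cv2.findContours(m,cv2.RETR_EXTERNAL,cv2.CHAIN_APPROX_NONE)[0] if cv2.contourArea(c)>=amin],key=cv2.contourArea,reverse=True)
def world(c,z,n='top'):
    "contour -> world centre of min-area rect, its long axis yaw, size"
    p=np.array([ray(n,u,z) for u in c[:,0,:]],np.float32)
    r=cv2.minAreaRect(p);b=cv2.boxPoints(r);e=[b[1]-b[0],b[2]-b[1]];e=max(e,key=np.linalg.norm)
    return np.array(r[0]),np.arctan(e[1]/e[0]) if abs(e[0])>1e-6 else np.pi/2,sorted(r[1])[::-1]
E
python3 - <<'E'
from vis import *
im=cv2.imread('pics/top0.png');h=cv2.cvtColor(im,cv2.COLOR_BGR2HSV).astype(int);H,S,V=h[...,0],h[...,1],h[...,2]
mat=np.median(im[225:250,180:220].reshape(-1,3),0);d=np.abs(im.astype(int)-mat).max(2)
P=lambda n,r:print(n,r[0].round(4),round(float(r[1]),3),np.round(r[2],3))
for c in blobs(d>38,(180,112,364,252),40):
    x,y,w,hh=cv2.boundingRect(c);print((x,y,w,hh),cv2.contourArea(c));P('  ',world(c,.015));P('  z30',world(c,.030))
for c in blobs((abs(H-27)<8)&(S>150)&(V>150),(50,140,170,245)): print(cv2.boundingRect(c));P('Y',world(c,.006))
for c in blobs((abs(H-110)<12)&(S>130)&(V>100),(380,150,490,245)): print(cv2.boundingRect(c));P('B',world(c,.006))
m=(d>38)*np.uint8(255);
a=np.hstack([im[100:260,170:370],cv2.cvtColor(m,8)[100:260,170:370]]);cv2.imwrite('pics/c1.png',cv2.resize(a,None,fx=2,fy=2,interpolation=2))
cv2.imwrite('pics/c2.png',cv2.resize(im[105:330,160:375],(752,788))[:600] if 0 else cv2.resize(im[110:325,165:375],None,fx=2.75,fy=2.75,interpolation=2))
E
```

```text
(237, 127, 40, 30) 864.0
   [0.6561 0.032 ] -1.552 [0.084 0.063]
  z30 [0.6523 0.0312] -1.552 [0.082 0.062]
(191, 130, 42, 30) 859.5
   [0.6479 0.1285] -1.545 [0.088 0.063]
  z30 [0.6443 0.1259] -1.545 [0.086 0.062]
(324, 118, 37, 53) 831.5
   [ 0.6576 -0.1513] 0.342 [0.114 0.048]
  z30 [ 0.6538 -0.1487] 0.342 [0.112 0.047]
(282, 130, 37, 23) 559.0
   [ 0.6589 -0.0616] -1.552 [0.078 0.048]
  z30 [ 0.6551 -0.0607] -1.552 [0.076 0.047]
(231, 199, 28, 26) 551.5
   [0.5048 0.0542] -1.553 [0.057 0.053]
  z30 [0.5038 0.053 ] -1.553 [0.056 0.052]
(287, 188, 20, 59) 513.0
   [ 0.4961 -0.055 ] 0.126 [0.123 0.033]
  z30 [ 0.4953 -0.0542] 0.126 [0.121 0.032]
(336, 203, 14, 32) 316.5
   [ 0.4936 -0.1539] 0.004 [0.066 0.028]
  z30 [ 0.4928 -0.1513] 0.004 [0.065 0.027]
(192, 195, 18, 31) 253.0
   [0.5073 0.1488] -0.261 [0.068 0.023]
  z30 [0.5062 0.146 ] -0.261 [0.066 0.023]
(59, 147, 105, 95)
Y [0.5389 0.3425] -1.376 [0.203 0.173]
(385, 158, 97, 80)
B [ 0.5435 -0.3498] -1.533 [0.203 0.17 ]
```

View pics/c1.png

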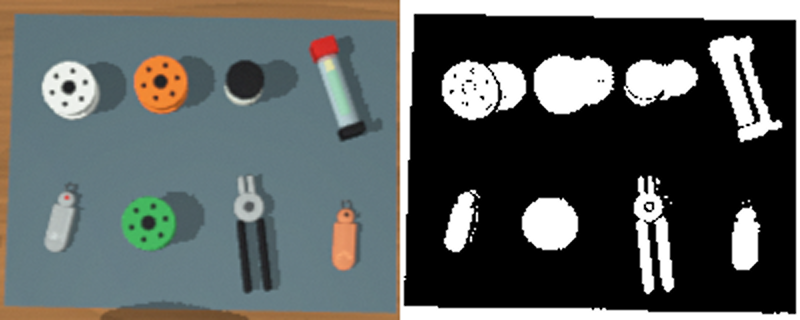

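View pics/c2.png

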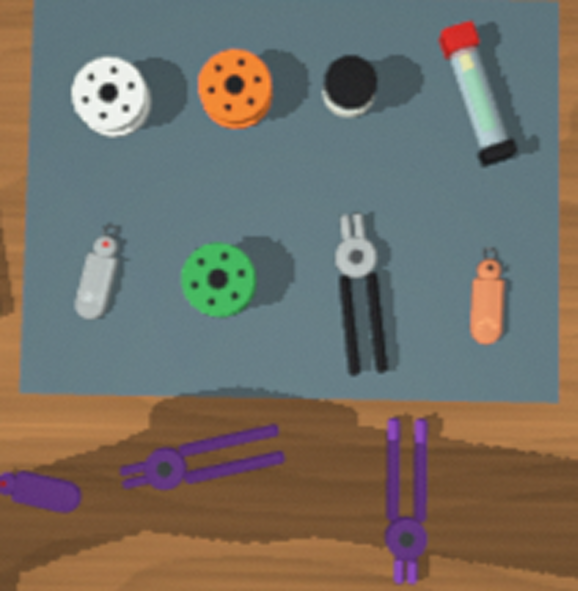

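The crop confirms the grey-silver spoon and the steel/black crimp tool on the mat; the purple ones lie off the mat. Now I'll compute the poses and do the first pick, the chrome spoon.

```bash
cat > poses.py <<'E'
from vis import *
import json
im=cv2.imread('pics/top0.png');h=cv2.cvtColor(im,cv2.COLOR_BGR2HSV).astype(int);H,S,V=h[...,0],h[...,1],h[...,2]
out={}
def inner(mask,box):
    m=np.zeros(mask.shape,np.uint8);x0,y0,x1,y1=box;m[y0:y1,x0:x1]=mask[y0:y1,x0:x1]*255
    cs=[c for c in cv2.findContours(m,cv2.RETR_CCOMP,cv2.CHAIN_APPROX_NONE)[0] if 300<cv2.contourArea(c)<2600]
    return sorted([world(c,.006) for c in cs],key=lambda r:-r[0][1])
for n,m,b in (('Y',(abs(H-27)<8)&(S>150)&(V>150),(50,140,170,245)),('B',(abs(H-110)<12)&(S>130)&(V>100),(380,150,490,245))):
    r=inner(m,b)
    for a in r: print(n,a[0].round(4),round(float(a[1]),3),np.round(a[2],3))
    v=r[0][0]-r[-1][0];print(' spacing',np.linalg.norm(v));out[n]=dict(slots=[a[0].tolist() for a in r],yaw=float(np.arctan2(v[1],v[0])-np.pi/2))
f=lambda u,z:ray('top',(u[0]/2.75+165,u[1]/2.75+110),z)
def lng(front,back,z,k): # origin at fraction k from front to back
    a,b=f(front,z),f(back,z);d=a-b;print('len',np.linalg.norm(d));return dict(p=(a+k*(b-a)).tolist(),yaw=float(np.arctan2(d[1],d[0])))
out['white']=dict(p=f((108,93),.031).tolist(),yaw=np.pi/2)
out['orange']=dict(p=f((234,84),.031).tolist(),yaw=np.pi/2)
out['tube']=lng((459,38),(497,152),.02,.5)
out['crimp']=lng((356,257),(369,372),.013,29/91)
out['spoon']=lng((112,232),(89,319),.006,.5)
json.dump(out,open('poses.json','w'))
for k in out: print(k,out[k])
E
python3 poses.py
cat > arm.py <<'E'
from plant import *
import numpy as np,json
P=json.load(open('poses.json'))
last=[0]
def ori(psi,p):
    best=None
    for a in (psi,psi+np.pi,psi-np.pi):
        o=np.pi*np.array([np.cos(np.pi/2+a/2),np.sin(np.pi/2+a/2),0])
        q=inverse_kinematics(p,o)
        if q is not None:
            s=abs(q[6])+.5*abs(np.array(q)-state()['q']).max()
            if best is None or s<best[0]: best=(s,o)
    return best[1]
def pick(n,z,opening,h=.13):
    x,y=P[n]['p'];o=ori(P[n]['yaw'],[x,y,h]);movep([x,y,h],o);grip(opening)
    line_to([x,y,z+.03]);hit=line_to([x,y,z],max_speed=.06,until_force=8);z=state()['eef_pos'][2]
    grip(0.0);line_to([x,y,h],max_speed=.2);s=state();print(n,'hit',hit,'z',z,'w',s['width'],'F',s['grip_force'],'t',s['time']);return z
def place(p,psi,z,opening,h=.13):
    x,y=p;o=ori(psi,[x,y,h]);movep([x,y,h],o);line_to([x,y,z+.03])
    hit=line_to([x,y,z],max_speed=.05,until_force=6);grip(opening);line_to([x,y,h],max_speed=.2)
    print('placed hit',hit,'t',state()['time'])
E
cat > /dev/null <<'E'
E
python3 - <<'E'
from arm import *
z=pick('spoon',.002,.045)
E
```

```text
Y [0.5302 0.3845] 0.822 [0.063 0.063]
Y [0.5473 0.2964] 0.196 [0.137 0.041]
 spacing 0.08976361546658328Traceback (most recent call last):
  File "poses.py", line 10, in <module>
    r=inner(m,b)
  File "poses.py", line 8, in inner
    return sorted([world(c,.006) for c in cs],key=lambda r:-r[0][1])
                   ~~~~~^^^^^^^^
  File "vis.py", line 16, in world
    p=np.array([ray(n,u,z) for u in c[:,0,:]],np.float32)
                ~~~^^^^^^^
  File "vis.py", line 4, in ray
    c=camera_info(n);R,t=np.array(c['R']),np.array(c['t'])
ValueError: time passes only in moves, steps and waits
Traceback (most recent call last):
  File "arm.py", line 3, in <module>
    P=json.load(open('poses.json'))
                ~~~~^^^^^^^^^^^^^^
FileNotFoundError: [Errno 2] No such file or directory: 'poses.json'
```

```bash
sed -i "s/c=camera_info(n);/c=ci(n);/; s/^def ray/import functools\nci=functools.lru_cache(None)(camera_info)\ndef ray/" vis.py
python3 poses.py
python3 - <<'E'
from arm import *
z=pick('spoon',.002,.045)
E
```

```text
Y [0.5302 0.3845] 0.822 [0.063 0.063]
Y [0.5473 0.2964] 0.196 [0.137 0.041]
 spacing 0.08976361546658328
B [ 0.5438 -0.3492] 0.037 [0.091 0.036]
B [ 0.5453 -0.4114] 0.038 [0.122 0.036]
 spacing 0.06214536256067212
len 0.09435195265271977
len 0.08926953990333002
len 0.07009377518882842
Y {'slots': [[0.5302313566207886, 0.38447827100753784], [0.5472949743270874, 0.29635143280029297]], 'yaw': 0.1912589466420087}
B {'slots': [[0.5438046455383301, -0.34923210740089417], [0.5452945232391357, -0.41135960817337036]], 'yaw': 0.023976374033134462}
white {'p': [0.6450042403141785, 0.14099226662643963], 'yaw': 1.5707963267948966}
orange {'p': [0.6537952384157933, 0.04467812617916911], 'yaw': 1.5707963267948966}
tube {'p': [0.651583797130419, -0.14430950711958324], 'yaw': 0.324155940983265}
crimp {'p': [0.49571149893011784, -0.055226931978973895], 'yaw': 0.1261790075178252}
spoon {'p': [0.5066313080698239, 0.14698143510038975], 'yaw': -0.22683332370384574}
spoon hit False z 0.0016474126585195974 w 0.02377881655832977 F 29.99997317790985 t 5.9167
```

Spoon gripped (23.8 mm). Next: place it, then move the tube and the orange reel to the blue tray.

Run:
```python
from arm import *
from vis import *
sp,tu=[np.array(a) for a in P['B']['slots']];yb=.037
place(sp,yb,.0085,.036)
cv2.imwrite('pics/w1.png',grab_frame('wrist')[:,:,::-1])
z=pick('tube',.004,.05)
place(tu,yb,z+.007,.045)
z=pick('orange',.005,.085)
place(sp+.062*np.array([-np.sin(yb),np.cos(yb)]),yb+np.pi/2,z+.007,.075)
cv2.imwrite('pics/top1.png',grab_frame('top')[:,:,::-1])
```

```text
placed hit True t 10.4083
tube hit False z 0.00382193405735861 w 0.020995066643141675 F 29.99339908361435 t 14.8167
placed hit True t 18.7417
orange hit False z 0.004847681856150483 w 0.05422162351587009 F 29.999925568699837 t 24.25
placed hit True t 28.3583
```

View pics/top1.png

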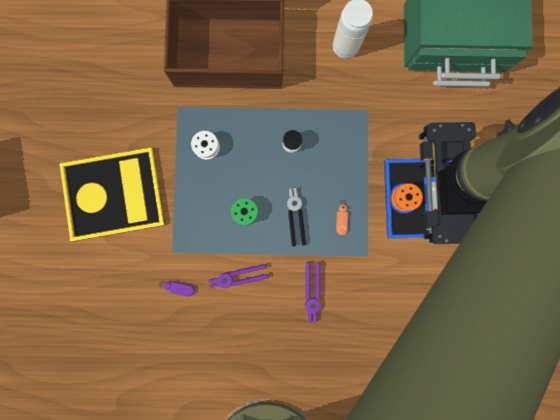

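Orange reel sits on its disc at (407,197); the stock is undisturbed. The arm hides the rest of the blue tray. Now the yellow kit.

Run:
```python
from arm import *
from vis import *
re,cr=[np.array(a) for a in P['Y']['slots']];yy=.194
z=pick('white',.005,.085)
cv2.imwrite('pics/top2.png',grab_frame('top')[:,:,::-1])
place(re,yy+np.pi/2,z+.007,.075)
z=pick('crimp',.004,.055)
place(cr,yy,z+.007,.045)
x,y,_=state()['eef_pos'];
movep([.45,.1,.3],ori(0,[.45,.1,.3]))
for n in('top','side'): cv2.imwrite(f'pics/{n}3.png',grab_frame(n)[:,:,::-1])
a,b=cv2.imread('pics/top2.png'),cv2.imread('pics/top3.png')
c=np.hstack([cv2.resize(a[145:250,375:495],None,fx=3,fy=3,interpolation=2),cv2.resize(b[145:250,50:170],None,fx=3,fy=3,interpolation=2)])
cv2.imwrite('pics/c3.png',c)
```

```text
white hit False z 0.004848913343999242 w 0.054214418734202796 F 30.000005923211575 t 33.4083
placed hit True t 37.2917
crimp hit False z 0.0038365872885600845 w 0.02968800750908274 F 29.999026358127594 t 42.375
placed hit True t 46.4167
```

View pics/c3.png

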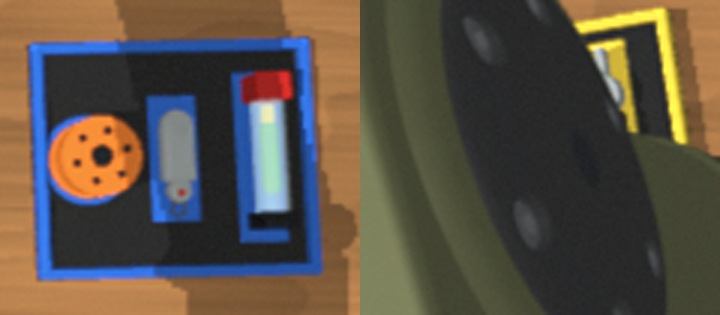

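View pics/side3.png

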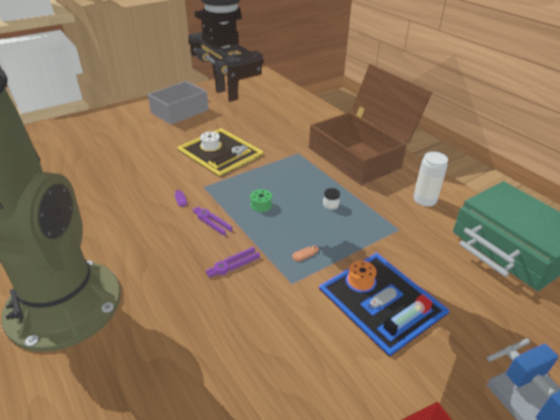

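In the crop all three blue-kit items are on their outlines: reel hub at (409,197), spoon at (434,198), tube at (464,196). The side view shows both kits in their trays. Next I'll measure the offsets and get a clear view of the yellow tray.

Run:
```python
from arm import *
from vis import *
yb=.037;o=np.array(P['B']['slots'][0]);R=np.array([[np.cos(yb),np.sin(yb)],[-np.sin(yb),np.cos(yb)]])
f=lambda u,z:(R@(ray('top',(u[0]/3+375,u[1]/3+145),z)-o)*1000).round(1)
print('reel',f((102,156),.037),'tube cap/foot',f((266,85),.028),f((268,222),.028),'spoon ends',f((177,108),.013),f((178,214),.010))
print(state()['eef_pos'],state()['q'])
q=list(state()['q']); movep([.5,-.15,.25],ori(0,[.5,-.15,.25]))
im=grab_frame('top')[:,:,::-1];cv2.imwrite('pics/top4.png',im);cv2.imwrite('pics/c4.png',cv2.resize(im[140:250,50:260],None,fx=3.5,fy=3.5,interpolation=2))
print(state()['time'])
```

```text
reel [-2.1 61.5] tube cap/foot [ 46.7 -59.2] [-49.6 -55.3] spoon ends [33.7 -2. ] [-41.9  -0.2]
[0.44970811 0.10103057 0.29830016] [-0.81629926 -0.14342084  0.48434223  1.78553582  0.06773701  1.48655772
 -1.91110261]
48.6583
```

View pics/c4.png

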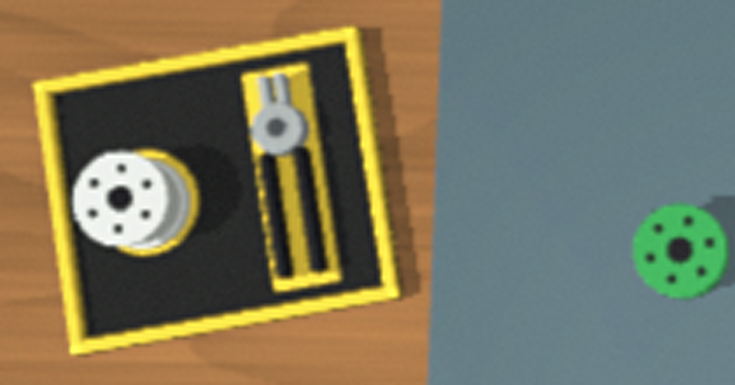

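White reel hub at (84.3,196.6) and crimp boss at (128.9,176.3), both on their outlines. I'll check the offsets numerically, since the reel shows some parallax.

Run:
```python
from vis import *
import json
P=json.load(open('poses.json'));a,b=map(np.array,P['Y']['slots']);y=.194;R=np.array([[np.cos(y),np.sin(y)],[-np.sin(y),np.cos(y)]])
f=lambda u,z,o:(R@(ray('top',(u[0]/3.5+50,u[1]/3.5+140),z)-o)*1000).round(1)
print('reel',f((120,198),.037,a),'boss',f((276,127),.02,b),'handle ends',f((301,272),.02,b))
c=cv2.imread('pics/top0.png').astype(int);d=cv2.imread('pics/top4.png').astype(int)
for n,u in dict(green=(244,211),jar=(292,140),copper=(342,217)).items(): s=np.s_[u[1]-12:u[1]+12,u[0]-8:u[0]+8];print(n,np.abs(c[s]-d[s]).mean())
```

```text
reel [-2.   0.1] boss [27.9 -1.1] handle ends [-61.8  -2.9]
green 2.123263888888889
jar 1.9713541666666667
copper 73.11545138888889
```

Everything is within about 5 mm. The copper spoon is only hidden by the arm here; in the side views before and after it is at the same pixel (306,254).

```bash
python3 -c "
from plant import *
wait(0.5);print(hand_in())"
```

```text
the job is handed in; nothing more can be done
None
```

Both kits are made up and the job is handed in at about 50 s; all five items measured within about 6 mm of their outline centres, the spare stock looked unmoved, and no verdict came back.

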